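Take the telescopic scrubber out of its dock, extended and ready

ROBOT

A 6-joint arm with a two-finger parallel gripper is mounted at the origin on a cart in front of the work surface, level with it; the furniture and walls round the work are solid. World frame = base frame: x ahead of the robot, y to its left, z up, the work surface at z = 0. Lengths are in m, angles in rad, forces in N, time in s.
With the tool pointing down it reaches from about 0.325 to 0.9 m from the base axis. Payload 3.5 kg.
Tool frame: the origin (TCP) lies midway between the tips of the shut fingers; the grasp point (between the pads) lies 19 mm behind it; z points along the fingers, y is the line along which they close (so a half turn about z gives the same grasp; the last joint's range is limited). The gripper opens to 85 mm and grips with 20 to 120 N. Pads are 22 mm wide; open, the fingers measure 114 mm over their backs; the gripper's body (76 mm by 85 mm) begins 54 mm behind the grasp point. The pads swing forward as they close: fully open they stand 13 mm farther back than shut.
Start: joints at [-1.297, 0.276, -0.026, 1.268, 0, 1.467], TCP at [0.23, -0.581, 0.231] pointing down, gripper open.
Joint ranges: [-3.12, 3.12], [-0.85, 1.88], [-1.08, 1.24], [-1.95, 2.15], [-1.57, 1.53], [-3.14, 3.14]. Speed limits (rad/s): [2.57, 2.57, 3.14, 3.14, 3.14, 3.14].

INTERFACE

Orientations are given as a unit quaternion [w, x, y, z].
In Python, from workcell import env gives the robot as it stands.
- The arm moves only by the tool arm_command, never from a script. Its argument "deltas" is text: rows parted by semicolons, each of 4 numbers parted by spaces: the shift along the tool's x, y, z normalised to -1 to 1, where 1 is 0.5 m, then the turn about the tool's z normalised to -1 to 1, where 1 is pi rad. In form: x y z yaw; .... A call has 1 to 10 rows; each row is the pose to reach, as a shift and turn from the pose commanded when the call began, along the tool's axes at that moment, turning the shorter way round; what a row does not reach only later rows make up. A row lasts 1/10 s, in which the tool goes at most 50 mm and 8.59 degrees, less where a joint would pass 70% of its speed; a pose out of reach is approached as far as the arm can. A call with a number of a shift or a turn outside -1 to 1 is refused whole. A call with a gripper value outside its range is refused whole. "fingers" is the finger opening in mm, from 0 to 85.4, set as the call begins (left out, the last holds). The fingers move at their own pace and stop on an object; the grip force is fixed at half the most. Time passes only in rows, so rows that repeat a pose let the fingers close. It gives the time, the measured TCP pose, the force, the opening and the grip force at its end, in the units of the state.
- env.read_state(): the state, without advancing time (a new reading comes with each control period).
- env.grab_frame(name): name is "scene" or "side" or "wrist"; returns the picture (384x512x3 uint8, red, green, blue); there is no depth.
- env.camera_info(name): a dict with "fx", "fy", "cx", "cy" (pixels), "D" ([k1, k2, p1, p2, k3] as OpenCV has them; the pictures are not rectified), "T" (4x4, takes a point from camera to world coordinates); the wrist camera has in their place "mount" (4x4, takes a point from camera to tool coordinates, whose origin is the TCP and whose axes are the flange's). Camera axes: x right, y down, z forward; pixel columns grow to the right and rows downward; lengths in m; the calibration is good to about 2 mm. A picture is of the moment at which its call begins: read the wrist's pose just before it. camera_info takes no time and is no camera call.
- env.sign_off(): hands the job in; it is judged then, once.
The state is a dict: "clock": time; "q": joint angles; "joint_vel": joint speeds; "joint_torque": joint torques, N m; "tcp_pos": TCP position; "ee_rot": TCP orientation; "ft_force": force on the tool from outside, world axes, zero at the start; "ft_torque": the same for the moment, N m; "opening": opening from 0.0 (shut) to 1.0 (fully open); "finger_force": force on a finger pad.
Only numpy, scipy, OpenCV 4.12 (cv2) and the standard library are available. Lean on these libraries where they do the work, as an engineer would, in place of code of your own. Each camera call takes 0.05 s, during which the arm holds its last target. There are 200 camera calls.

TASK

Get the cordless scrubber ready for cleaning: swing the dock's lever out of its red (locked) notch until it drops into the green (free) notch, then squeeze the orange button in the scrubber's handle and, keeping it pressed, draw the handle out past the first stop to the second and last one, and lift the scrubber straight up out of its dock. Finish while still holding it by the handle, upright and fully extended, with its brush hanging a couple of centimetres or more clear above the rim of the dock's well, and leave the other things on the worktop where they are.

Things in the scene. Friction and masses are not known exactly. Their poses are not given: they have to be found in the camera images.
- dock: White dock fixed on the worktop; origin on the worktop under the centre of its round well, z up. Base 12 mm high, x -62..67, y -135..61 mm. Well: ring, radius 40 in, 49 mm out; rim 34, floor 12 mm above the worktop; 38 mm high block behind. At y = -75 mm a post bears the lever's upright pivot and a metal quadrant (up to 95 mm high), its two notches marked red (locked) and green (free).
- dock_lever (a joint): Lever angle about the upright pivot at dock (0, -75 mm), rad: 0 red notch (knob points to dock -y; the other end lies over the handle's teal collar: nothing can rise), 0.90 green notch. Grows clockwise from above: knob swings to dock -x. Stops -0.06, 0.96. A sprung ball drops into each notch and pulls in over the last 0.07 rad; about 3 N at the knob to leave one, 1 to 2 N between.
- lever_knob (a point): On the axis of the lever's black upright round knob, 80 mm from the pivot, 134 mm above the worktop. The knob is 16 to 19 mm in diameter, from 109 to 148 mm above the worktop; the flat lever under it from 103 to 109 mm. Pinch it from above or push it sideways.
- scrubber: Cordless scrubber, about 0.46 kg, mostly in its head, loose and upright in the well. Origin at the centre of the brush's underside, z up, x to the side of the orange button. Brush 74 mm and white motor head 60 mm in diameter, up to 80 mm; above it a teal collar (66 mm, 82 to 87 mm up) and the white handle, telescoping upwards on a metal tube. 190 mm high with the handle home, 270 mm drawn out.
- brush_foot (a point): Centre of the underside of the brush (the scrubber's origin).
- grip (a point): Where to pinch the handle: halfway between button face and back, level with the button; 168 mm above the brush's underside with the handle home, 22 mm below the handle's top. Its x axis points from back to button, z up. Handle 34 mm along x, 30 mm along y, flat faces; the orange button (18 mm wide, 25 mm high) is 7 mm proud of the +x face: 41 mm in all, 34 to 36 mm pressed.
- handle (a joint): How far the handle is drawn out, m: 0 home, 0.040 first stop, 0.080 second and last stop (end of travel). With the button out a pawl locks it at each of these; with it pressed it slides with about 1 N drag, much less than the head's weight, so the head stays in the dock until the end of travel is reached.
- button (a joint): How far the orange button is pressed, m: 0 out, 0.005 fully in; the pawl is free from 0.0035 on. Its spring takes 3 to 7 N; gripper pads pinching button and back press it.
- mug: Blue and white mug, 78 x 112 x 92 mm, bystander, origin under its centre.
- tin: Tall food tin, 75 mm in diameter, 110 mm high, bystander, origin under its centre.
- soap_bottle: White pump bottle, 64 mm in diameter, 205 mm high, bystander, origin under its centre.
- onion: Brown onion, 61 x 63 x 68 mm, bystander.
- lime: Green lime, 51 x 47 x 45 mm, bystander.
- garlic: Garlic bulb, 59 x 61 x 60 mm, bystander.

How it is judged:
On the way, in this order (a step that is already met when the one before it is completed fails the run):
1. the lever has dropped into the green free notch (value of joint dock_lever between 0.84 and 0.95 rad), for 0.2 s.
2. the button is pressed and the handle is drawn out to its second stop (value of joint handle above 0.076 m and contact force between the fingers and scrubber above 2 N), for 0.1 s.
At the end, for the whole second after the job is handed in: Lever in the green notch (0.84 to 0.95 rad); handle drawn out over 76 mm; fingers hold it (over 3 N) within 60 mm of the grip point; brush underside over 50 mm above the worktop (16 mm above the rim), no contact with the dock, within 0.2 rad of upright and at rest (all of step 1 and value of joint handle above 0.076 m and height (world z) of brush_foot above 0.05 m and contact force between the fingers and scrubber above 3 N and distance between the grasp point and grip below 0.06 m and contact force between scrubber and dock below 0.2 N and angle between scrubber's own z axis and vertical below 0.2 rad and linear speed of scrubber below 0.03 m/s); the arm keeps its last pose, push and grip.
It fails at once if a bystander is displaced by more than 3 cm (distance of any of mug, tin, soap_bottle, onion, lime, garlic from where it was at the start of the episode above 0.03 m).
It also fails if it takes over 42 s, if anything falls off the work surface, if the arm or the gripper's body presses on something with over 40 N, if the wrist force passes 120 N, or if a joint passes its speed limit or range.

## Working session

There is one attempt and no reset: what is moved stays moved. The work goes in short steps, Python scripts to look and compute and a tool call to move; the robot and the scene stay as the last step left them, time stands still between calls to the robot, and variables do not carry over. Pictures are saved under pics/ and viewed, at most 10 in all, crops included, and the job is handed in when it is done.

Besides the shell and the picture viewer there is one more tool, called after "Emit:" as name(argument=value, ...) on one line, values as JSON. arm_command: Moves the arm, as the interface text tells. Scaled input: -1 to 1 covers 0.5 m each way for a shift and pi rad each way for a turn. Its arguments: {"type":"object","properties":{"deltas":{"type":"string"},"fingers":{"type":"number"}},"required":["deltas"]}

```bash
mkdir -p pics && python3 - <<'E'
from workcell import env
import cv2,numpy as np
s=env.read_state();print(s)
for n in("scene","side"):
    f=env.grab_frame(n);cv2.imwrite(f"pics/{n}0.png",cv2.resize(f[:,:,::-1],(800,600),interpolation=cv2.INTER_CUBIC))
    c=env.camera_info(n);print(n,{k:np.round(v,3).tolist() for k,v in c.items()})
print(env.camera_info("wrist"))
E
```

```text
{'clock': 0.0, 'q': array([-1.29736578e+00,  2.77138500e-01, -2.79300764e-02,  1.26798125e+00,
        1.45911701e-05,  1.46740605e+00]), 'joint_vel': array([-2.82161717e-04,  9.87965670e-04,  6.20446812e-04,  1.50111489e-03,
       -6.98249733e-04,  1.03608633e-05]), 'joint_torque': array([ 1.67712136e-03, -4.45505512e+01,  2.95204031e+01,  1.64768763e-02,
       -7.23709412e-07, -4.98650721e-06]), 'tcp_pos': array([ 0.22976353, -0.58038015,  0.2301331 ]), 'ee_rot': array([-1.12329844e-03,  9.82302580e-01,  1.87297550e-01, -8.84117375e-05]), 'ft_force': array([ 0.09696864, -0.7465439 ,  0.24834561]), 'ft_torque': array([-0.02655124, -0.04686516, -0.03345521]), 'finger_force': 0.0, 'opening': 1.0039520192448463}
scene {'fx': 411.432, 'fy': 411.432, 'cx': 266.216, 'cy': 191.051, 'D': [-0.059, 0.0, 0.0, 0.0, 0.0], 'T': [[-0.852, -0.392, 0.347, 0.08], [-0.524, 0.653, -0.547, 0.584], [-0.012, -0.647, -0.762, 1.099], [0.0, 0.0, 0.0, 1.0]]}
side {'fx': 471.394, 'fy': 471.394, 'cx': 262.561, 'cy': 194.333, 'D': [-0.0, 0.0, 0.0, 0.0, 0.0], 'T': [[-0.138, -0.756, 0.64, -0.479], [-0.99, 0.099, -0.096, 0.078], [0.009, -0.647, -0.762, 1.307], [0.0, 0.0, 0.0, 1.0]]}
{'fx': 312.7147874552752, 'fy': 312.7147874552752, 'cx': 254.02203814095535, 'cy': 190.9730013575231, 'D': array([-0.0704728,  0.       ,  0.       ,  0.       ,  0.       ]), 'mount': array([[-5.28169743e-04, -9.65204212e-01, -2.61496750e-01,
         6.52920510e-02],
       [ 9.99999515e-01, -2.92550957e-04, -9.39966066e-04,
         4.52725885e-04],
       [ 8.30758082e-04, -2.61497120e-01,  9.65203899e-01,
        -1.41494897e-01],
       [ 0.00000000e+00,  0.00000000e+00,  0.00000000e+00,
         1.00000000e+00]])}
```

View pics/scene0.png

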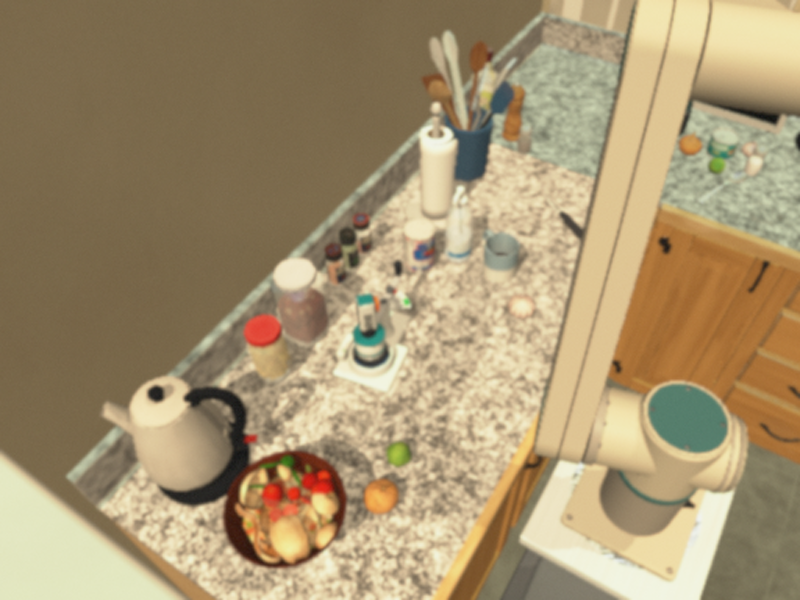

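View pics/side0.png

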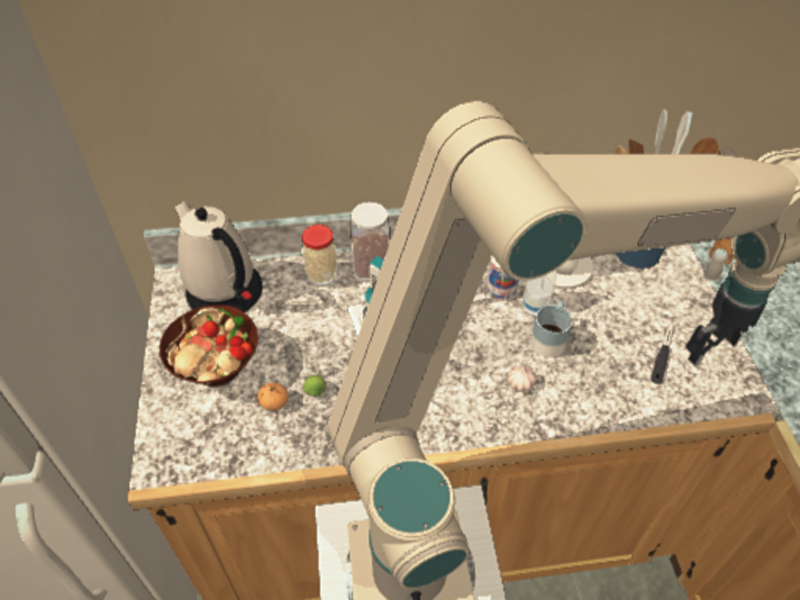

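The scene view shows the dock and scrubber at about (370,340) and the lever knob near (397,267). The tin is at (420,245), the bottle at (458,230) and the mug at (500,255). I'll enlarge the dock.

```bash
cat > h.py <<'E'
import cv2,numpy as np
from scipy.spatial.transform import Rotation as R
from workcell import env
def tool():
    s=env.read_state();T=np.eye(4);w,x,y,z=s["ee_rot"];T[:3,:3]=R.from_quat([x,y,z,w]).as_matrix();T[:3,3]=s["tcp_pos"];return T
def cam(n,T=None):
    c=env.camera_info(n);K=np.array([[c["fx"],0,c["cx"]],[0,c["fy"],c["cy"]],[0,0,1.]])
    return K,np.array(c["D"]),(c["T"] if n!="wrist" else T@c["mount"])
def onz(n,u,v,z,T=None):
    K,D,M=cam(n,T);p=cv2.undistortPoints(np.array([[[u,v]]],float),K,D)[0,0]
    d=M[:3,:3]@[p[0],p[1],1];o=M[:3,3];return o+d*(z-o[2])/d[2]
def proj(n,P,T=None):
    K,D,M=cam(n,T);W=np.linalg.inv(M);return cv2.projectPoints(np.atleast_2d(P).astype(float),cv2.Rodrigues(W[:3,:3])[0],W[:3,3],K,D)[0][:,0]
def crop(n,f,x0,y0,w,h,k,name):
    cv2.imwrite(name,cv2.resize(f[y0:y0+h,x0:x0+w,::-1],None,fx=k,fy=k,interpolation=cv2.INTER_CUBIC))
E
python3 - <<'E'
from h import *
crop("scene",cv2.imread("pics/scene0.png")[:,:,::-1],320,240,110,160,1,"pics/x.png")
f=env.grab_frame("scene");crop("scene",f,195,150,100,100,6,"pics/c1.png")
for n,(u,v),z in [("scene",(370,350),.1),("scene",(366,298),.2),("scene",(397,267),.14),("scene",(420,245),.06),("scene",(458,250),.0),("scene",(500,262),.05),("scene",(521,306),.03),("scene",(399,454),.02),("scene",(381,496),.03)]:
    print(u,v,onz(n,u*.64,v*.64,z).round(3))
E
```

```text
370 350 [0.543 0.023 0.1  ]
366 298 [ 0.569 -0.014  0.2  ]
397 267 [ 0.594 -0.156  0.14 ]
420 245 [ 0.629 -0.302  0.06 ]
458 250 [ 0.574 -0.386  0.   ]
500 262 [ 0.452 -0.357  0.05 ]
521 306 [ 0.362 -0.281  0.03 ]
399 454 [0.402 0.145 0.02 ]
381 496 [0.383 0.233 0.03 ]
```

View pics/c1.png

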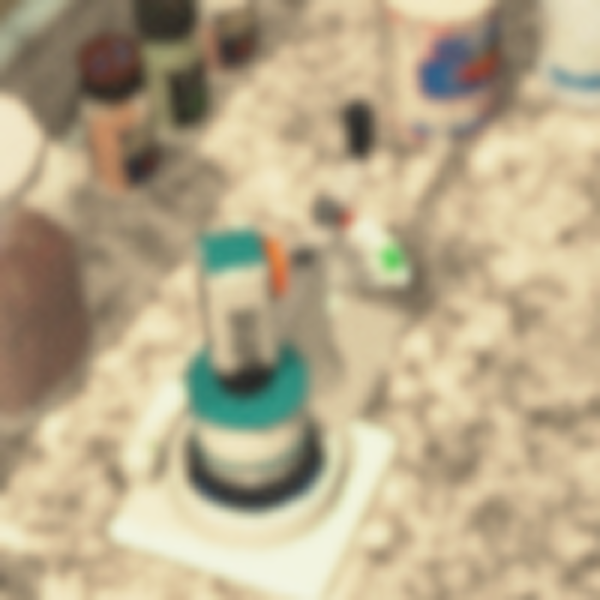

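The crop shows the knob's top at (358,105) and its middle at (358,128). The handle top is centred at (233,250), the collar top at (248,385), and the orange button on the right at (278,265). The green mark is at (393,258) and the red one at (342,215).

```bash
python3 - <<'E'
from h import *
g=lambda u,v,z:onz("scene",195+u/6,150+v/6,z)
for n,u,v,z in [("knobtop",358,105,.148),("knobmid",358,128,.1285),("handle top",233,250,.202),("collar",248,384,.099),("button",280,265,.18),("rimctr",255,460,.034),("green",393,258,.09),("red",342,215,.09),("front corner",305,595,.0),("left",110,530,.012),("right",390,432,.012)]: print(n,g(u,v,z).round(4))
E
```

```text
knobtop [ 0.5965 -0.1628  0.148 ]
knobmid [ 0.5978 -0.1638  0.1285]
handle top [ 0.5669 -0.0094  0.202 ]
collar [ 0.5656 -0.0078  0.099 ]
button [ 0.5538 -0.0279  0.18  ]
rimctr [ 0.5657 -0.0066  0.034 ]
green [ 0.5511 -0.123   0.09  ]
red [ 0.591  -0.1346  0.09  ]
front corner [0.5103 0.0326 0.    ]
left [0.6159 0.0584 0.012 ]
right [ 0.5233 -0.0722  0.012 ]
```

Emit:
arm_command(deltas="0.08 -0.052 -0.1 -0.044; 0.16 -0.104 -0.15 -0.088; 0.24 -0.156 -0.2 -0.132; 0.32 -0.208 -0.2 -0.176; 0.4 -0.26 -0.2 -0.22; 0.48 -0.312 -0.2 -0.264; 0.56 -0.364 -0.2 -0.308; 0.64 -0.416 -0.2 -0.352; 0.72 -0.468 -0.2 -0.396; 0.8 -0.52 -0.2 -0.44")

```text
clock: 1.15
tcp_pos: [0.5025, -0.1964, 0.3312]
ee_rot: [0.0, 0.635, 0.772, -0.0]
ft_force: [0.9, -0.6, 0.1]
opening: 0.997
finger_force: 0.0
```

Emit:
arm_command(deltas="0.06 0.064 0 0; 0.12 0.128 0 0; 0.178 0.193 0 0; 0.178 0.193 0 0; 0.178 0.193 0 0")

```text
clock: 1.65
tcp_pos: [0.58, -0.092, 0.3306]
ee_rot: [-0.001, 0.637, 0.771, -0.001]
ft_force: [0.4, -0.4, -0.3]
opening: 1.0
finger_force: 0.0
```

```bash
python3 - <<'E'
from h import *
T=tool();np.save("T1.npy",T);f=env.grab_frame("wrist");print(T.round(4));cv2.imwrite("pics/w1.png",cv2.resize(f[:,:,::-1],(800,600),interpolation=cv2.INTER_CUBIC))
E
```

```text
[[-1.893e-01  9.819e-01 -1.500e-03  5.800e-01]
 [ 9.819e-01  1.893e-01 -1.000e-04 -9.200e-02]
 [ 2.000e-04 -1.500e-03 -1.000e+00  3.306e-01]
 [ 0.000e+00  0.000e+00  0.000e+00  1.000e+00]]
```

View pics/w1.png

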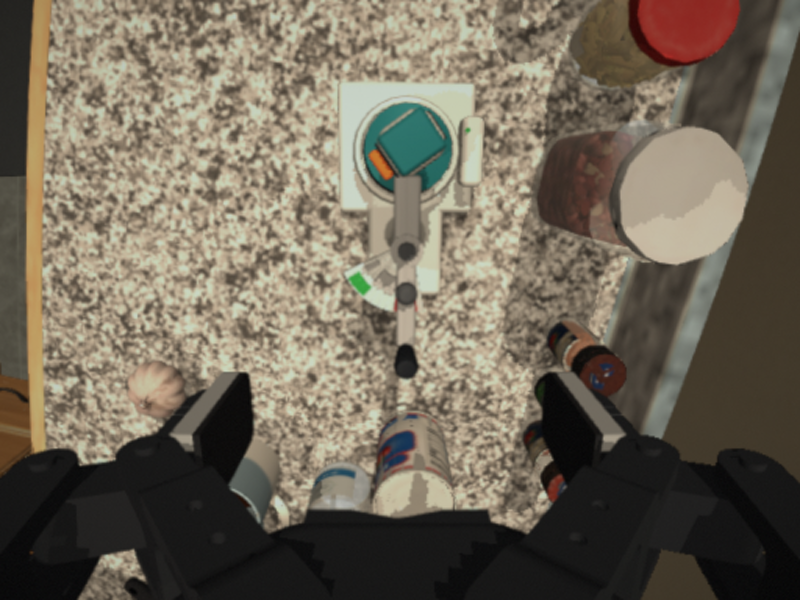

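The wrist view shows the knob's top at (406,366) and the pivot at (405,249). The handle's top is a square with corners (408,105), (446,140), (416,176) and (378,142). The button, centred at (381,165), faces lower-left, and the green notch is at (357,283).

```bash
python3 - <<'E'
from h import *
T=np.load("T1.npy")
g=lambda u,v,z:onz("wrist",u*.64,v*.64,z,T)
for n,u,v,z in [("knobtop",406,367,.148),("pivot",405,249,.115),("button",381,166,.185),("green",359,281,.095)]: print(n,g(u,v,z).round(4))
c=np.array([g(u,v,.202) for u,v in [(408,105),(446,140),(416,176),(378,142)]]);print(c.round(4),c.mean(0))
for a,b in((0,1),(1,2),(2,3),(3,0)): e=(c[b]-c[a])[:2];print(np.linalg.norm(e).round(4),np.degrees(np.arctan2(e[1],e[0])).round(1))
m=g(407.5,148,.099);print(m)
f=env.grab_frame("wrist");crop("w",f,215,50,90,90,6.6,"pics/c2.png")
E
```

```text
knobtop [ 0.5992 -0.1625  0.148 ]
pivot [ 0.5836 -0.0844  0.115 ]
button [ 0.5577 -0.0289  0.185 ]
green [ 0.5536 -0.1196  0.095 ]
[[ 0.5664  0.0044  0.202 ]
 [ 0.5896 -0.0091  0.202 ]
 [ 0.5777 -0.0305  0.202 ]
 [ 0.5544 -0.0169  0.202 ]] [ 0.57201879 -0.01301597  0.202     ]
0.0269 -30.2
0.0245 -119.2
0.0269 149.9
0.0245 60.7
[ 0.57164646 -0.01294689  0.099     ]
```

View pics/c2.png

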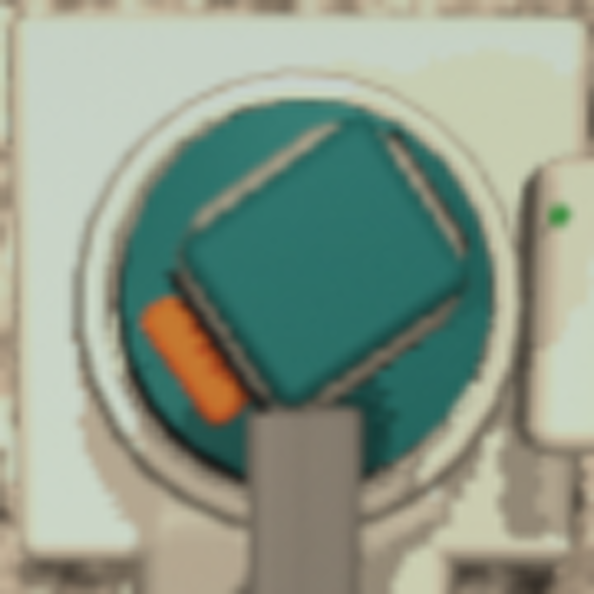

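The two views agree. The knob is at (0.598,-0.163), 80 mm from the pivot as it should be. The handle axis is at about (0.571,-0.012), and the button faces about -134°. Next I'll descend on the knob.

Emit:
arm_command(deltas="-0.07 0.005 0.06 0; -0.146 0.009 0.14 0; -0.146 0.009 0.22 0; -0.146 0.009 0.3 0; -0.146 0.009 0.37 0; -0.146 0.009 0.425 0; -0.146 0.009 0.425 0; -0.146 0.009 0.425 0", fingers=50)

```text
clock: 2.55
tcp_pos: [0.5973, -0.1648, 0.1191]
ee_rot: [-0.0, 0.638, 0.77, -0.0]
ft_force: [-0.4, -0.4, -0.2]
opening: 0.585
finger_force: 0.0
```

Emit:
arm_command(deltas="0 0 0 0; 0 0 0 0; 0 0 0 0; 0 0 0 0; 0 0 0 0; 0 0 0 0", fingers=0)

```text
clock: 3.15
tcp_pos: [0.6001, -0.1646, 0.1214]
ee_rot: [0.002, 0.637, 0.771, 0.001]
ft_force: [0.1, -1.0, 6.8]
opening: 0.19
finger_force: 58.6
```

Emit:
arm_command(deltas="0.001 -0.014 0 0.032; 0.003 -0.029 0 0.064; 0.007 -0.044 0 0.095; 0.013 -0.058 0 0.127; 0.02 -0.073 0 0.159; 0.028 -0.086 0 0.191; 0.038 -0.099 0 0.223; 0.049 -0.111 0 0.255; 0.061 -0.121 0 0.286; 0.061 -0.121 0 0.286")

```text
clock: 4.15
tcp_pos: [0.5332, -0.1463, 0.1214]
ee_rot: [0.002, 0.909, 0.416, -0.0]
ft_force: [-2.9, -2.2, 7.9]
opening: 0.184
finger_force: 58.9
```

Emit:
arm_command(deltas="0 0 0 0; 0 0 0 0; 0 0 0 0")

```text
clock: 4.45
tcp_pos: [0.5335, -0.1465, 0.1214]
ee_rot: [0.002, 0.909, 0.417, -0.0]
ft_force: [-3.1, -2.2, 9.9]
opening: 0.188
finger_force: 59.0
```

Emit:
arm_command(deltas="0 0 0 0; 0 0 0 0; 0 0 0 0; 0 0 -0.06 0; 0 0 -0.13 0; 0 0 -0.2 0; 0 0 -0.27 -0.04; 0 0 -0.33 -0.08; 0 0 -0.36 -0.12; 0 0 -0.36 -0.16", fingers=45)

```text
clock: 5.45
tcp_pos: [0.5346, -0.1456, 0.302]
ee_rot: [0.002, 0.775, 0.632, 0.001]
ft_force: [0.7, -0.3, -0.7]
opening: 0.523
finger_force: 0.0
```

Emit:
arm_command(deltas="0.05 0.003 0 -0.045; 0.1 0.006 0 -0.09; 0.15 0.01 0 -0.135; 0.2 0.013 0 -0.18; 0.25 0.016 0 -0.225; 0.276 0.018 0 -0.27; 0.276 0.018 0 -0.32; 0.276 0.018 0 -0.32; 0.276 0.018 0 -0.32", fingers=85)

```text
clock: 6.35
tcp_pos: [0.57, -0.0119, 0.2984]
ee_rot: [-0.0, 0.378, 0.926, -0.0]
ft_force: [-0.4, -0.1, -0.3]
opening: 0.997
finger_force: 0.0
```

```bash
python3 - <<'E'
from h import *
T=tool();np.save("T2.npy",T);f=env.grab_frame("wrist");print(T.round(4),np.degrees(np.arctan2(T[1,0],T[0,0])));cv2.imwrite("pics/w2.png",cv2.resize(f[:,:,::-1],(800,600),interpolation=cv2.INTER_CUBIC))
E
```

```text
[[-7.139e-01  7.003e-01 -7.000e-04  5.700e-01]
 [ 7.003e-01  7.139e-01  1.000e-04 -1.190e-02]
 [ 6.000e-04 -4.000e-04 -1.000e+00  2.984e-01]
 [ 0.000e+00  0.000e+00  0.000e+00  1.000e+00]] 135.55230880959633
```

View pics/w2.png

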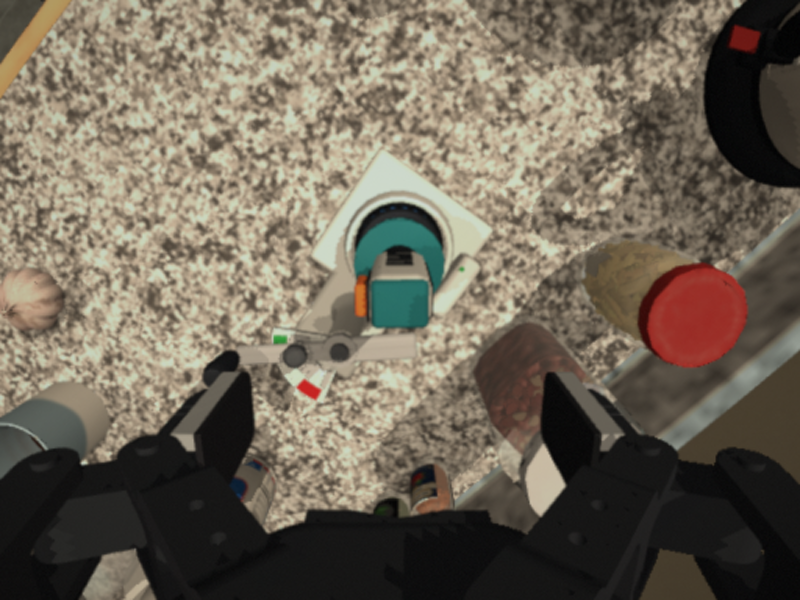

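The wrist view shows the lever in the green notch, with the red mark at (310,388) free and the knob at (218,368). The handle is square to the fingers, its top centred at about (400,303), and the button is on the left at (361,297).

```bash
python3 - <<'E'
from h import *
T=np.load("T2.npy")
g=lambda u,v,z:onz("wrist",u*.64,v*.64,z,T)
h=g(400,304,.202);p=g(340,347,.115);k=g(216,368,.148)
print(h,p,k,"lever deg",np.degrees(np.arctan2(*(k-p)[1::-1])), "expect",-78.7-51.6)
print("tool delta handle",(T[:3,:3].T@(h-T[:3,3])).round(4))
E
```

```text
[ 0.57127294 -0.01219747  0.202     ] [ 0.58208603 -0.08151245  0.115     ] [ 0.52945526 -0.13843369  0.148     ] lever deg -132.75722488151752 expect -130.3
tool delta handle [-0.0012  0.0007  0.0964]
```

Emit:
arm_command(deltas="-0.002 0.001 0.05 0; -0.002 0.001 0.12 0; -0.002 0.001 0.19 0; -0.002 0.001 0.24 0; -0.002 0.001 0.27 0; -0.002 0.001 0.283 0; -0.002 0.001 0.283 0; -0.002 0.001 0.283 0")

```text
clock: 7.2
tcp_pos: [0.572, -0.0126, 0.1583]
ee_rot: [0.001, 0.377, 0.926, 0.0]
ft_force: [0.1, -0.1, 0.6]
opening: 0.991
finger_force: 0.0
```

Emit:
arm_command(deltas="0 0 0 0; 0 0 0 0; 0 0 0 0; 0 0 0 0; 0 0 0 0; 0 0 0 0; 0 0 0 0", fingers=0)

```text
clock: 7.9
tcp_pos: [0.572, -0.0124, 0.1584]
ee_rot: [0.001, 0.377, 0.926, 0.0]
ft_force: [-0.4, 0.4, 5.4]
opening: 0.39
finger_force: 61.2
```

Emit:
arm_command(deltas="0 0 -0.015 0; 0 0 -0.03 0; 0 0 -0.045 0; 0 0 -0.06 0; 0 0 -0.075 0; 0 0 -0.09 0; 0 0 -0.105 0; 0 0 -0.12 0; 0 0 -0.135 0; 0 0 -0.145 0")

```text
clock: 8.9
tcp_pos: [0.5711, -0.0123, 0.2306]
ee_rot: [-0.0, 0.377, 0.926, -0.0]
ft_force: [0.1, 0.1, -1.8]
opening: 0.389
finger_force: 60.4
```

```bash
python3 - <<'E'
from h import *
s=env.read_state();print(s["tcp_pos"],s["ft_force"])
f=env.grab_frame("scene");crop("s",f,195,120,100,120,5,"pics/c3.png")
E
```

```text
[ 0.57106887 -0.01234796  0.23058165] [ 0.05305581  0.07737552 -1.8214706 ]
```

View pics/c3.png

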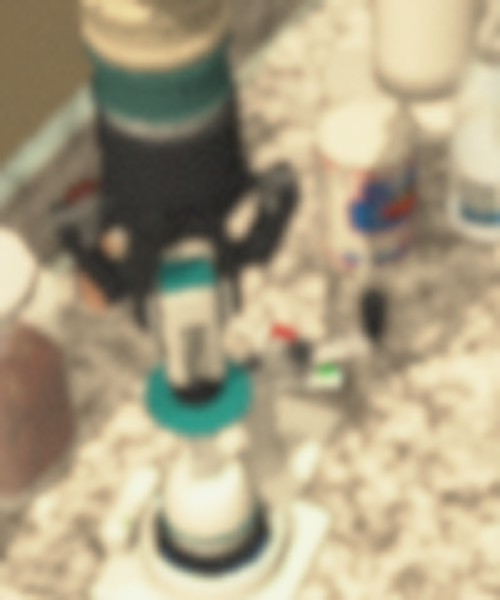

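The scene view shows the handle and collar raised at about (195,390), with the metal tube visible below. The head is still in the well and the green notch is occupied, so I'll continue to the end of travel and lift.

Emit:
arm_command(deltas="0 0 -0.008 0; 0 0 -0.014 0; 0 0 -0.02 0; 0 0 -0.03 0; 0 0 -0.045 0; 0 0 -0.065 0; 0 0 -0.085 0; 0 0 -0.105 0; 0 0 -0.125 0; 0 0 -0.145 0")

```text
clock: 9.95
tcp_pos: [0.5714, -0.0123, 0.3035]
ee_rot: [0.0, 0.377, 0.926, 0.0]
ft_force: [-0.0, -0.1, -5.4]
opening: 0.389
finger_force: 61.0
```

Emit:
arm_command(deltas="0 0 -0.01 0; 0 0 -0.014 0; 0 0 -0.014 0; 0 0 -0.014 0; 0 0 -0.014 0; 0 0 -0.014 0; 0 0 -0.014 0; 0 0 -0.014 0")

```text
clock: 10.75
tcp_pos: [0.5712, -0.0123, 0.3092]
ee_rot: [-0.0, 0.377, 0.926, -0.0]
ft_force: [0.9, -0.5, -5.3]
opening: 0.392
finger_force: 60.9
```

```bash
python3 - <<'E'
from h import *
s=env.read_state();print(s["tcp_pos"],s["ft_force"],s["opening"])
f=env.grab_frame("scene");crop("s",f,195,100,110,130,4.5,"pics/c4.png")
E
```

```text
[ 0.57117801 -0.01227945  0.30915729] [ 0.90088714 -0.52169655 -5.26328892] 0.3922471120787779
```

View pics/c4.png

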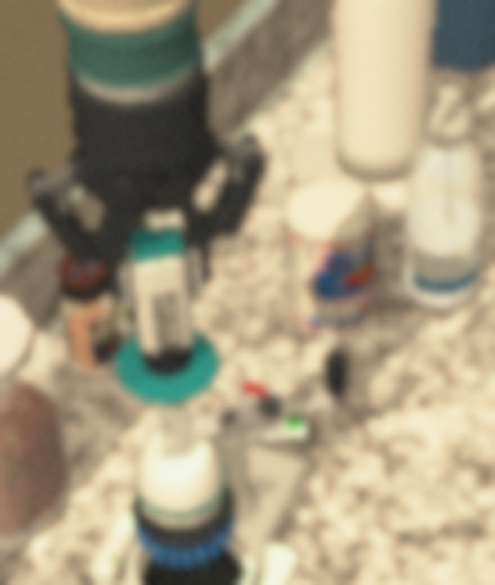

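The scene view shows the brush (blue bristles near (185,545)) lifted clear above the dark well. The scrubber is upright and extended, the lever is in the green notch, and the wrist carries the scrubber's weight. The brush's underside is at about 83 mm.

```bash
python3 -c "
from workcell import env
print(env.sign_off())"
```

```text
the job is handed in; nothing more can be done
None
```

The job is handed in at about 11 s of the 42 s allowed (no verdict was returned): the lever is in the green notch, and the arm holds the scrubber upright and fully extended, its brush about 83 mm above the worktop (49 mm above the rim); the other things were not touched.

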